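Polish a mounted specimen on the hand-cranked platen and park it at the pointer

TASK

Polish the weighted specimen on the hand polisher: by its crank handle, turn the platen anticlockwise (seen from above) at 15 turns a minute, give or take 2, without a break for six seconds, and never let it get faster than 21 turns a minute. Then bring it to a stop with the brass mark on the platen in line with the steel pointer on the bowl's rim, let go of the handle and leave it so. Work it by the crank only: keep off the platen itself, leave the specimen in its holder, and do not disturb the things lying around.

Things in the scene. Friction and masses are not known exactly. Their poses are not given: they have to be found in the camera images.
- polisher: The fixed hand polisher: a white round bowl, 300 mm across, 68 mm high, open at the top; place and yaw vary. Origin: on the table under the turning axis, z up. On its +y side stands the specimen holder: post 172 mm from the axis, top at 80 mm, and a square aluminium frame round the specimen, centred 90 mm from the axis, 34 mm square inside, top at 79 mm.
- spindle (a joint): Turning angle of the platen about the bowl's upright axis, rad, counted on over many turns, growing anticlockwise seen from above; 15 turns a minute are 1.57 rad/s. Ball bearings, own drag only 0.004 N m s/rad. The rubbing specimen brakes it with dry friction, nominally 0.095 N m (hidden, about half to 1.9 times that), which also holds it once it stands.
- platen: The heavy dark steel disc that turns in the bowl, 250 mm across, 22 mm thick, with grey cloth on top; upper face 60 mm above the table. Nominally 7.5 kg, inertia 0.059 kg m2 (hidden, 0.8 to 1.25 times). Origin on the turning axis at table height; its own x axis points from the axis to the brass mark. The robot must not touch it.
- mark (a point): A point on the brass mark, a strip 60 mm long and 11 mm wide let radially into the top of the platen (62 to 122 mm from the axis); this point is 116 mm from the axis and goes round with the platen.
- pointer (a point): The fixed point over the platen, 116 mm from the axis, at which the steel pointer on the bowl's rim aims (50 degrees clockwise from the polisher's own x axis). The mark is in line when mark lies here. Height 60 mm.
- crank: The aluminium crank over the platen's centre, turning without end about the same axis; bar 92 x 22 x 10 mm, top 122 mm above the table. Origin on the axis at table height; its own x axis points to the handle. It drives the platen only through a slipping oil coupling: torque on the platen = 0.08 N m s/rad x (crank speed - platen speed), either way. So the platen coasts (time constant about 0.7 s).
- handle (a point): Where to grip: the middle of the crank's handle, an upright black round sleeve, 25 mm in diameter, 56 mm tall (124 to 180 mm above the table), turning freely on its pin, 55 mm from the axis. This point is 155 mm above the table. Grip it from above and lead it round in a circle; the hand need not turn. It takes about 1 to 5 N. It stands at any angle at the start.
- axis (a point): Point on the turning axis at the handle's height, 155 mm above the table: centre of the circle that the handle makes.
- specimen: The specimen: a dark red-brown round moulding, 30 mm in diameter and 26 mm high, with a round steel weight on it, 34 mm in diameter and 14 mm high, standing loose in the holder and rubbing on the platen 90 mm from the axis; together nominally 120 g (hidden, varies). Origin: centre of its underside; its top is 100 mm above the table. Leave it there.
- mount_a: A loose dark red-brown specimen mounting, 32 mm in diameter, 20 mm high; a bystander. Origin: centre of its underside.
- mount_b: Another such mounting; a bystander.
- wash_bottle: A white bottle with a red cap, 64 mm in diameter, 160 mm high; a bystander. Origin: centre of its underside.
- specimen_tray: An open grey tray with four compartments, 130 x 100 x 30 mm; a bystander. Origin: centre of its underside.

How it is judged (in metres and radians):
On the way, in this order (a step that is already met when the one before it is completed fails the run):
1. the platen turns anticlockwise at 13 to 17 turns a minute for six seconds without a break (velocity of joint spindle between 1.361 and 1.78 rad/s), for 6 s.
2. the platen stands still with its mark in line with the pointer (within 16 mm) (velocity of joint spindle between -0.05 and 0.05 rad/s and horizontal distance between mark and pointer below 0.016 m), for 0.5 s.
At the end, for the whole second after the job is handed in: The platen and the crank stand still, the mark within 16 mm of the point at which the pointer aims, the specimen still in its holder (within 12 mm of where it was), the handle let go (all of step 2 and distance of specimen from where it was at the start of the episode below 0.012 m and angular speed of crank below 0.1 rad/s); the robot touches nothing.
It fails at once if the platen turns faster than 21 turns a minute, either way (velocity of joint spindle above 2.2 rad/s or velocity of joint spindle below -2.2 rad/s).
It fails at once if the robot touches the platen (contact force between any of the fingers, the arm and platen above 0.5 N).
It fails at once if the specimen is moved from its place in the holder (distance of specimen from where it was at the start of the episode above 0.015 m).
It fails at once if a bystander is moved by more than 20 mm (distance of any of mount_a, mount_b, wash_bottle, specimen_tray from where it was at the start of the episode above 0.02 m).
It also fails if it takes over 64 s, if anything falls off the work surface, if the arm or the gripper's body presses on something with over 40 N, if the wrist force passes 120 N, or if a joint passes its speed limit or range.

ROBOT

A 7-joint arm with a two-finger parallel gripper is mounted at the origin on the work surface. World frame = base frame: x ahead of the robot, y to its left, z up, the work surface at z = 0. Lengths are in m, angles in degrees, forces in N, time in s.
With the tool pointing down it reaches from about 0.4 to 0.85 m from the base axis. Payload 4.5 kg.
Tool frame: the origin (TCP) lies midway between the tips of the shut fingers; the grasp point (between the pads) lies arm.pinch_z behind it (arm.pinch_z is the distance from the TCP to the grasp point, in m); z points along the fingers, x is the direction in which the jaws open and shut, and the axes are right-handed (so a half turn about z gives the same grasp; the last joint's range is limited). The gripper opens to 88 mm and grips with 3 to 60 N. Pads are 18 mm wide; open, the fingers measure 123 mm over their backs; the gripper's body (75 mm by 187 mm) begins 45 mm behind the grasp point.
Start: joints at [66.853, 39.483, -11.15, 89.685, 9.013, 51.709, -12.324], TCP at [0.265, -0.566, 0.239] pointing down, gripper open.
Joint ranges: [-172.22, 172.22], [-26.19, 119.32], [-84.43, 86.54], [7.71, 146.69], [-57.33, 237.33], [2.42, 119.75], [-152.13, 152.13]. Speed limits (degrees/s): [147.25, 147.25, 180, 180, 180, 180, 180].

INTERFACE

Orientations are given as [roll, pitch, yaw] about the fixed x, y, z axes, in that order (R = Rz(yaw) Ry(pitch) Rx(roll)).
In Python, from cell import monitor, viewer, workorder, arm gives the robot as it stands. The module is installed in compiled form; this text tells all that it offers.
- The arm moves only by the shell command python3 -m crank 'ROWS' [OPENING] [FORCE]. ROWS is JSON, a list that holds one entry, the list of rows, each a list of 6 numbers: the shift along the tool's x, y, z in mm, then the turn, a rotation vector about the tool's x, y, z in rad. In form: [[[x, y, z, ax, ay, az], ...]]. A call has exactly 5 rows; each row is the pose to reach, as a shift and turn from the pose commanded when the call began, along the tool's axes at that moment; what a row does not reach only later rows make up. A row lasts 1/12 s, in which the tool goes at most 41.7 mm and 7.16 degrees, less where a joint would pass 70% of its speed; a pose out of reach is approached as far as the arm can. A call with a gripper value outside its range is refused whole. OPENING is the opening, from 0 (shut) to 1 (fully open), set as the call begins (- or left out, the last holds). The fingers move at their own pace and stop on an object; FORCE is the grip in N (left out, the last holds). Time passes only in rows, so rows that repeat a pose let the fingers close, or fill a call up. It gives the time, the measured TCP pose, the force and the opening at its end, in the units of the state.
- monitor.observe(): the state, without advancing time (a new reading comes with each control period).
- viewer.snapshot(name): name is "side" or "top" or "wrist"; returns a dict with "image" (384x512x3 uint8, red, green, blue), "fx", "fy", "cx", "cy" (pixels), "eye" and "attitude" of the camera in the world. Camera axes: x right, y down, z forward; pixel columns grow to the right and rows downward; lengths in m; the calibration is good to about 2 mm. The wrist camera is an equidistant fisheye: a pixel r from the principal point sees the ray r / f radians off the axis. A picture is of the moment at which its call begins. There is no depth.
- workorder.hand_in(): hands the job in, once; it reports no verdict.
The state is a dict: "time": time; "joints": joint angles; "joint_vel": joint speeds; "effort": joint torques, N m; "eef_pos": TCP position; "orientation": TCP orientation; "force": force on the tool from outside, world axes, zero at the start; "ft_torque": the same for the moment, N m; "gripper_width": opening from 0.0 (shut) to 1.0 (fully open).
Only numpy, scipy, OpenCV 4.12 (cv2) and the standard library are available. Lean on these libraries where they do the work, as an engineer would, in place of code of your own. Each camera call takes 0.05 s, during which the arm holds its last target. There are 200 camera calls.

## Working session

There is one attempt and no reset: what is moved stays moved. The work goes in short steps, Python scripts to look and compute and a shell command to move; the robot and the scene stay as the last step left them, time stands still between calls to the robot, and variables do not carry over. Pictures are saved under pics/ and viewed, about 8 in all and at most 12, crops included, and the job is handed in when it is done.

```bash
mkdir -p pics
cat > h.py <<'E'
import numpy as np, cv2
from cell import monitor, viewer, workorder, arm
def snap(n,f):
    s=viewer.snapshot(n); cv2.imwrite('pics/'+f,cv2.cvtColor(s['image'],cv2.COLOR_RGB2BGR)); return s
E
python3 - <<'E'
from h import *
print(monitor.observe(), arm.pinch_z)
for n in('top','side'):
    s=snap(n,n+'0.png'); print({k:v for k,v in s.items() if k!='image'})
a=cv2.imread('pics/top0.png');b=cv2.imread('pics/side0.png')
cv2.imwrite('pics/both0.png',cv2.resize(np.vstack([a,b]),None,fx=.78,fy=.78))
E
```

```text
{'time': 0.0, 'joints': array([ 66.85142586,  39.53316315, -11.14367368,  89.7467022 ,
         9.01507148,  51.70977158, -12.32464664]), 'joint_vel': array([-0.00479689, -0.08324605, -0.03019424,  0.00654872,  0.08899204,
        0.02593608, -0.0758117 ]), 'effort': array([ 5.31802834e-04, -5.27563477e+01, -1.26696937e+00, -1.53428847e+01,
       -5.27835789e-02,  6.54828065e-03,  2.09297364e-04]), 'eef_pos': array([ 0.2646357 , -0.56549032,  0.23790125]), 'orientation': array([ 1.79989426e+02,  1.07055420e-01, -6.49094811e+01]), 'force': array([-1.35338724,  0.16484243,  0.03946562]), 'ft_torque': array([ 0.00348725,  0.01615459, -0.02987435]), 'gripper_width': 1.0031045120127051} 0.0187
{'fx': 466.079134396065, 'fy': 466.079134396065, 'cx': 259.2623451894066, 'cy': 190.2824058939206, 'eye': array([0.47647596, 0.03690688, 1.54412663]), 'attitude': array([-175.95920222,   -0.48992705,  -91.39591606])}
{'fx': 380.43130922264373, 'fy': 380.43130922264373, 'cx': 253.371458928316, 'cy': 189.93072215770152, 'eye': array([0.17154645, 0.83688661, 0.73160448]), 'attitude': array([-123.60619039,    0.60462326, -154.1664993 ])}
```

View pics/top0.png

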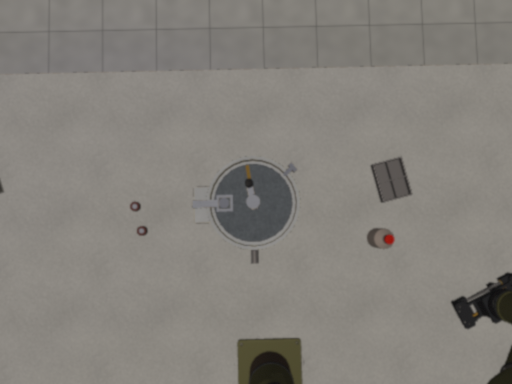

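The top view shows the bowl centre near (254,202), the handle near (249,183), the brass mark near (248,172), the pointer near (291,168) and the holder on the left. The bottle, tray and mounts are well clear. Next I'll measure these.

```bash
cat >> h.py <<'E'
from scipy.spatial.transform import Rotation as Ro
def ray(s,px,z):
    R=Ro.from_euler('xyz',s['attitude'],degrees=True).as_matrix()
    px=np.atleast_2d(px).astype(float)
    d=np.c_[(px[:,0]-s['cx'])/s['fx'],(px[:,1]-s['cy'])/s['fy'],np.ones(len(px))]@R.T
    return (s['eye']+d*((z-s['eye'][2])/d[:,2])[:,None])[:,:2]
def proj(s,p):
    R=Ro.from_euler('xyz',s['attitude'],degrees=True).as_matrix()
    c=(np.atleast_2d(p)-s['eye'])@R
    return np.c_[c[:,0]/c[:,2]*s['fx']+s['cx'],c[:,1]/c[:,2]*s['fy']+s['cy']]
E
python3 - <<'E'
from h import *
s=viewer.snapshot('top'); im=s['image']; g=cv2.cvtColor(im,cv2.COLOR_RGB2GRAY)
hsv=cv2.cvtColor(im,cv2.COLOR_RGB2HSV)
win=np.zeros(g.shape,bool); win[155:250,205:300]=1
def cen(m):
    n,l,st,c=cv2.connectedComponentsWithStats((m&win).astype(np.uint8)); k=1+np.argmax(st[1:,4]); return c[k],st[k,4]
hc,a=cen(g<45); print('handle px',hc,a,ray(s,hc,.17))
mc,a=cen((hsv[...,1]>85)&(g>60)&(hsv[...,0]<30)); print('mark px',mc,a,ray(s,mc,.06))
cs=cv2.HoughCircles(cv2.medianBlur(g,3)[140:265,190:315],cv2.HOUGH_GRADIENT,1,200,param1=80,param2=15,minRadius=34,maxRadius=48)
print(cs)
# bright hub/ring
c=cs[0,0,:2]+[190,140]; print('c',c,ray(s,c,.068),ray(s,c+[cs[0,0,2],0],.068)-ray(s,c,.068))
cv2.imwrite('pics/top1.png',cv2.cvtColor(cv2.resize(im[145:270,185:310],None,fx=4.6,fy=4.6,interpolation=cv2.INTER_CUBIC),cv2.COLOR_RGB2BGR))
snap('side','side1.png')
a=cv2.imread('pics/side1.png')
E
```

```text
handle px [248.74418605 182.53488372] 43 [[0.59694769 0.05334717]]
mark px [247.8125 171.6875] 48 [[0.64149937 0.05685046]]
[[[63.5 62.5 43.8]]]
c [253.5 202.5] [[0.54205072 0.04094927]] [[-0.0033311  -0.13886085]]
```

View pics/top1.png

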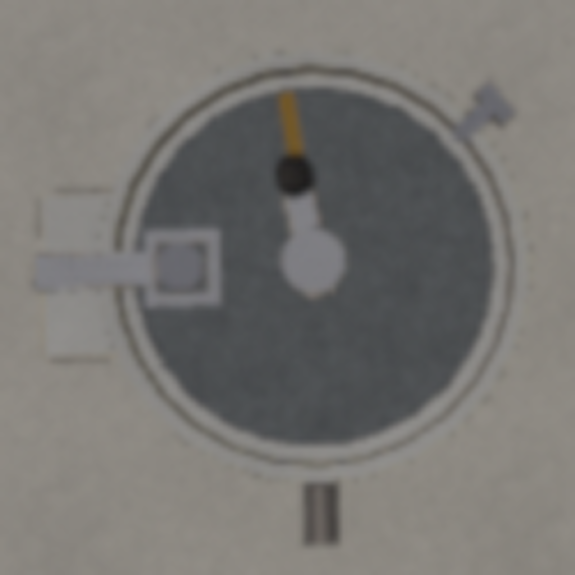

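View pics/side1.png

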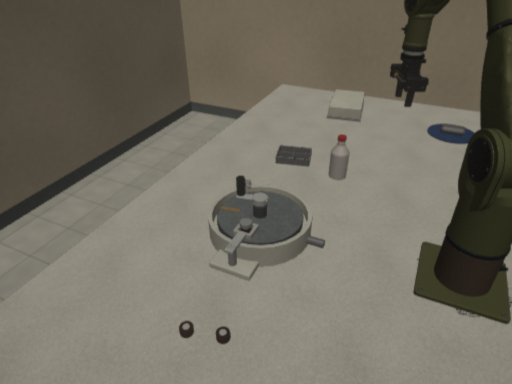

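The crop shows the mark at crop (288,95), the handle at (294,174) and the pointer arm at (462,135)–(490,105). The holder frame is at (181,266). The side view confirms the space above the bowl is free. The centre is about (0.542, 0.041) and the handle about (0.597, 0.053), so I'm moving over the handle with yaw going to 0.

```bash
python3 -m crank '[[[-21,-28,0,0,0,0],[-42,-56,0,0,0,0],[-63,-84,0,0,0,0],[-84,-113,0,0,0,0],[-105,-141,0,0,0,0]]]' 1 
python3 -m crank '[[[-21,-28,0,0,0,0],[-42,-56,0,0,0,0],[-63,-84,0,0,0,0],[-84,-113,0,0,0,0],[-105,-141,0,0,0,0]]]'
python3 -m crank '[[[-21,-28,0,0,0,0],[-42,-56,0,0,0,0],[-63,-84,0,0,0,0],[-84,-113,0,0,0,0],[-105,-141,0,0,0,0]]]'
python3 -m crank '[[[-21,-28,0,0,0,0],[-42,-56,0,0,0,0],[-63,-84,0,0,0,0],[-84,-113,0,0,0,0],[-105,-141,0,0,0,0]]]'
python3 -m crank '[[[0,0,0,0,0,-0.115],[0,0,0,0,0,-0.23],[0,0,0,0,0,-0.345],[0,0,0,0,0,-0.46],[0,0,0,0,0,-0.57]]]'
python3 -m crank '[[[0,0,0,0,0,-0.115],[0,0,0,0,0,-0.23],[0,0,0,0,0,-0.345],[0,0,0,0,0,-0.46],[0,0,0,0,0,-0.563]]]'
python3 - <<'E'
from h import *
o=monitor.observe(); print(o['time'],o['eef_pos'],o['orientation'],o['force'])
s=snap('wrist','w2.png'); print({k:v for k,v in s.items() if k!='image'})
s=snap('top','t2.png')
E
```

```text
time: 0.62
eef_pos: [0.3487, -0.4096, 0.2387]
orientation: [-180.0, 0.0, -64.9]
force: [1.1, 0.3, -0.1]
gripper_width: 1.003
time: 1.03
eef_pos: [0.432, -0.2547, 0.2388]
orientation: [-180.0, -0.0, -64.9]
force: [0.4, -0.4, -0.9]
gripper_width: 0.998
time: 1.45
eef_pos: [0.5152, -0.0997, 0.2387]
orientation: [-180.0, -0.0, -64.9]
force: [0.3, -0.9, -0.4]
gripper_width: 0.998
time: 1.87
eef_pos: [0.5983, 0.0552, 0.2386]
orientation: [180.0, -0.0, -64.9]
force: [0.6, 0.0, -0.1]
gripper_width: 0.997
time: 2.28
eef_pos: [0.5976, 0.0535, 0.2385]
orientation: [180.0, 0.0, -31.9]
force: [1.2, -0.7, 0.2]
gripper_width: 1.001
time: 2.7
eef_pos: [0.5976, 0.0533, 0.2385]
orientation: [180.0, 0.0, 0.3]
force: [0.0, 0.5, -0.8]
gripper_width: 1.002
2.7 [0.59758724 0.05325897 0.23851725] [1.79985019e+02 2.29407818e-02 3.14299964e-01] [ 0.03670159  0.54486291 -0.8340424 ]
{'fx': 297.3186396354542, 'fy': 297.3186396354542, 'cx': 255.50489314757124, 'cy': 191.75123058923452, 'eye': array([0.59744438, 0.13799525, 0.38379012]), 'attitude': array([ 1.61220137e+02, -7.06249014e-03,  3.77649113e-01])}
```

View pics/w2.png

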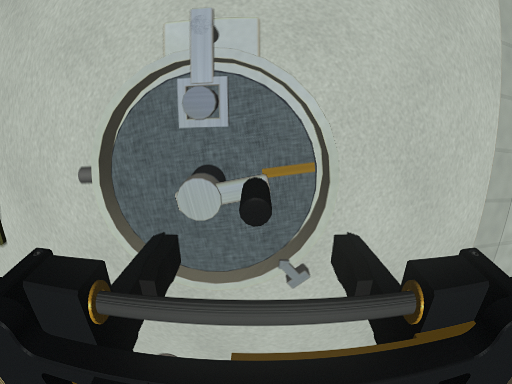

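View pics/t2.png

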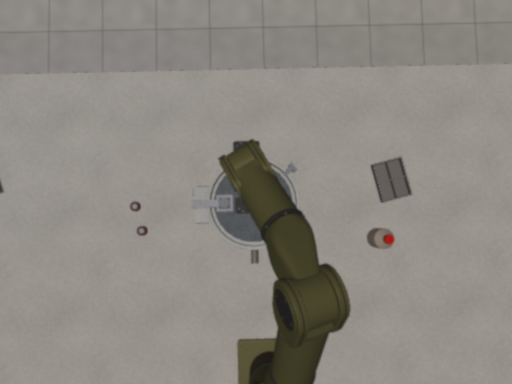

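The wrist view shows the whole platen. The hub is at (199,199), the handle runs from its top at (257,187) to its base at (255,215), and the mark is at (262–315,171). The weight is at (200,102) and the pointer tip at (283,264). The top view is blocked by the arm, so the wrist camera will be the speed sensor.

```bash
cat >> h.py <<'E'
def wray(s,px,z):
    R=Ro.from_euler('xyz',s['attitude'],degrees=True).as_matrix()
    v=np.atleast_2d(px).astype(float)-[s['cx'],s['cy']]; r=np.linalg.norm(v,axis=1)+1e-9; t=r/s['fx']
    d=np.c_[v/r[:,None]*np.sin(t)[:,None],np.cos(t)]@R.T
    return (s['eye']+d*((z-s['eye'][2])/d[:,2])[:,None])[:,:2]
def markpts(s,c,z=.06):
    hsv=cv2.cvtColor(s['image'],cv2.COLOR_RGB2HSV)
    m=(hsv[...,1]>110)&(hsv[...,2]>70)&(hsv[...,0]>10)&(hsv[...,0]<30)
    yx=np.argwhere(m); p=wray(s,yx[:,::-1],z); r=np.linalg.norm(p-c,axis=1)
    return p[(r>.055)&(r<.130)]
def markang(s,c):
    p=markpts(s,c)-c
    return (np.degrees(np.arctan2(*p.mean(0)[::-1])),len(p)) if len(p) else (np.nan,0)
E
python3 - <<'E'
from h import *
s=viewer.snapshot('wrist'); im=s['image']; hsv=cv2.cvtColor(im,cv2.COLOR_RGB2HSV); g=cv2.cvtColor(im,cv2.COLOR_RGB2GRAY)
c0=np.array([.542,.040])
# radial edge search for cloth->dark/bright transition: sample angles, cast pixels
yy,xx=np.mgrid[0:384,0:512]; P=wray(s,np.c_[xx.ravel(),yy.ravel()],.06).reshape(384,512,2)
cloth=((g>70)&(g<125)&(P[...,0]<1)&(np.linalg.norm(P-c0,axis=2)<.16)).astype(np.uint8)
n,l,st,cc=cv2.connectedComponentsWithStats(cloth); k=1+np.argmax(st[1:,4])
m=(l==k).astype(np.uint8); ct=max(cv2.findContours(m,0,1)[0],key=len)[:,0]
p=wray(s,cv2.convexHull(ct)[:,0],.06)
from scipy.optimize import least_squares
f=least_squares(lambda v:np.hypot(*(p-v[:2]).T)-v[2],[*c0,.125],loss='soft_l1',f_scale=.002); print('platen fit',f.x,np.std(f.fun),len(p))
for nm,px,z in(('hubtop',(199,199),.122),('handletop',(257,187),.18),('weight',(200,102),.1),('ptr tip',(283,264),.07),('ptr tip z60',(283,264),.06)):
    q=wray(s,px,z)[0]; d=q-f.x[:2]; print(nm,q,np.hypot(*d),np.degrees(np.arctan2(d[1],d[0])))
print(markang(s,f.x[:2]),markang(s,c0))
t=viewer.snapshot('top')
for nm,px,z in(('ptr',(185+462/4.6,145+135/4.6),.068),('ptr',(185+490/4.6,145+100/4.6),.068),('spec',(185+181/4.6,145+266/4.6),.1),('hub',(185+313/4.6,145+262/4.6),.122)):
    q=ray(t,px,z)[0]; d=q-f.x[:2]; print('top',nm,q,np.hypot(*d),np.degrees(np.arctan2(d[1],d[0])))
mm=(g<45)&(np.hypot(xx-256,yy-200)<32); w=np.argwhere(mm); print('handle blob',w[:,::-1].min(0),w[:,::-1].max(0))
E
```

```text
platen fit [0.54359833 0.02836651 0.1346927 ] 0.00590785387442343 37
hubtop [0.54434556 0.04165721] 0.013311687153299175 86.78210033853847
handletop [0.59902595 0.07229269] 0.07072290651914984 38.3966916860428
weight [0.54510153 0.13155725] 0.10320168720488562 89.16542229366586
ptr tip [ 0.63233041 -0.06362684] 0.12781298496628435 -46.03381601027176
ptr tip z60 [ 0.63342772 -0.07004868] 0.13324739739611452 -47.611441786730204
(np.float64(15.76410065583737), 473) (np.float64(8.712441444137882), 473)
top ptr [ 0.62929101 -0.06281306] 0.12512773743609099 -46.77684979383565
top ptr [ 0.65320477 -0.0829158 ] 0.15619643531460195 -45.43469278972503
top spec [0.54178447 0.13117863] 0.10282811142958584 91.01073626467294
top hub [0.54134523 0.04215575] 0.013972093678071569 99.27985962307015
handle blob [239 178] [271 226]
```

Centre is about (0.543, 0.0415) from hub, bowl and weight. The polisher's yaw is about 0°, the pointer is at about −50°, the mark at about 8.5° and the handle at about 12.3°. The platen fit was spoilt by the fingers, so I'm discarding it. Now I'll descend and grip.

```bash
python3 -m crank '[[[0,0,20,0,0,0],[0,0,40,0,0,0],[0,0,60,0,0,0],[0,0,80,0,0,0],[-1,0,102,0,0,0]]]' 1
python3 -m crank '[[[0,0,0,0,0,0],[0,0,0,0,0,0],[0,0,0,0,0,0],[0,0,0,0,0,0],[0,0,0,0,0,0]]]' 0 12
python3 -m crank '[[[0,0,0,0,0,0],[0,0,0,0,0,0],[0,0,0,0,0,0],[0,0,0,0,0,0],[0,0,0,0,0,0]]]'
cat > rows.py <<'E'
import sys,json,numpy as np
# rows.py th0 d1 d2 ... : start angle and step per row (deg), 5 per call
R=55.; v=[float(x) for x in sys.argv[1:]]; th=v[0]; ds=v[1:]
for i in range(0,len(ds),5):
    a=np.radians(th+np.cumsum(ds[i:i+5])); t=np.radians(th)
    x=R*(np.cos(a)-np.cos(t)); y=-R*(np.sin(a)-np.sin(t))
    print(round(th,1),'[['+','.join('[%.1f,%.1f,0,0,0,0]'%(p,q) for p,q in zip(x,y))+']]')
    th+=sum(ds[i:i+5])
E
python3 rows.py 12 3 6 9 12 12 12 12 12 12 12 12 12 12 12 12 12 12 12 12 12
python3 rows.py 234 12 12 12 12 12 12 12 12 12 12 12 12 12 12 12 12 12 12 12 12
python3 - <<'E'
from h import *
o=monitor.observe(); print(o['time'],o['eef_pos'],o['orientation'],o['force'],o['gripper_width'])
s=snap('wrist','w3.png'); print(markang(s,[.543,.0415]))
E
```

```text
time: 3.32
eef_pos: [0.5972, 0.0535, 0.1362]
orientation: [180.0, -0.1, -0.2]
force: [1.3, 0.4, 0.2]
gripper_width: 1.001
time: 3.73
eef_pos: [0.5977, 0.0536, 0.1381]
orientation: [-180.0, -0.1, -0.0]
force: [0.1, 0.7, 1.0]
gripper_width: 0.641
time: 4.15
eef_pos: [0.5973, 0.0535, 0.1369]
orientation: [-180.0, -0.1, -0.0]
force: [0.4, 0.4, -2.1]
gripper_width: 0.278
12.0 [[[-0.7,-2.8,0,0,0,0],[-2.5,-8.3,0,0,0,0],[-6.2,-16.1,0,0,0,0],[-12.9,-25.4,0,0,0,0],[-21.5,-33.1,0,0,0,0]]]
54.0 [[[-10.0,-5.7,0,0,0,0],[-20.9,-9.3,0,0,0,0],[-32.3,-10.5,0,0,0,0],[-43.8,-9.3,0,0,0,0],[-54.7,-5.7,0,0,0,0]]]
114.0 [[[-10.0,5.7,0,0,0,0],[-18.5,13.4,0,0,0,0],[-25.3,22.7,0,0,0,0],[-29.9,33.2,0,0,0,0],[-32.3,44.5,0,0,0,0]]]
174.0 [[[0.0,11.5,0,0,0,0],[2.4,22.7,0,0,0,0],[7.1,33.2,0,0,0,0],[13.8,42.6,0,0,0,0],[22.4,50.2,0,0,0,0]]]
234.0 [[[10.0,5.7,0,0,0,0],[20.9,9.3,0,0,0,0],[32.3,10.5,0,0,0,0],[43.8,9.3,0,0,0,0],[54.7,5.7,0,0,0,0]]]
294.0 [[[10.0,-5.7,0,0,0,0],[18.5,-13.4,0,0,0,0],[25.3,-22.7,0,0,0,0],[29.9,-33.2,0,0,0,0],[32.3,-44.5,0,0,0,0]]]
354.0 [[[0.0,-11.5,0,0,0,0],[-2.4,-22.7,0,0,0,0],[-7.1,-33.2,0,0,0,0],[-13.8,-42.6,0,0,0,0],[-22.4,-50.2,0,0,0,0]]]
414.0 [[[-10.0,-5.7,0,0,0,0],[-20.9,-9.3,0,0,0,0],[-32.3,-10.5,0,0,0,0],[-43.8,-9.3,0,0,0,0],[-54.7,-5.7,0,0,0,0]]]
4.15 [0.59728105 0.05351519 0.13688322] [-1.79982504e+02 -7.21731679e-02 -3.47893176e-03] [ 0.44526399  0.37514569 -2.10971134] 0.2780501750273831
(np.float64(-4.046540545667802), 1103)
```

View pics/w3.png

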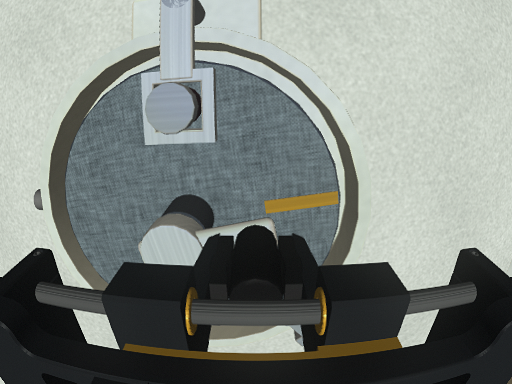

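The handle is gripped: the opening of 0.278 is 24.5 mm, and the picture shows the sleeve between the pads. The mark is at (302,203). The gripper's own brass parts (y>285) must be masked out of the mark search. Now a gentle spin-up at 12° per row, with readings.

```bash
cat > obs.py <<'E'
from h import *
o=monitor.observe(); s=viewer.snapshot('wrist'); s['image'][285:]=0
c=np.array([.543,.0415]); p=markpts(s,c); e=o['eef_pos'][:2]-c
a,n=markang(s,c); r=np.hypot(*(p-c).T) if n else np.zeros(1)
print('OBS t%.3f mark %.1f n%d r%.3f-%.3f | tcp r%.4f ang %.1f F'%(o['time'],a,n,r.min(),r.max(),np.hypot(*e),np.degrees(np.arctan2(e[1],e[0]))),o['force'].round(1))
E
python3 obs.py
python3 -m crank '[[[-0.7,-2.8,0,0,0,0],[-2.5,-8.3,0,0,0,0],[-6.2,-16.1,0,0,0,0],[-12.9,-25.4,0,0,0,0],[-21.5,-33.1,0,0,0,0]]]' | grep -E 'force|eef'
python3 -m crank '[[[-10.0,-5.7,0,0,0,0],[-20.9,-9.3,0,0,0,0],[-32.3,-10.5,0,0,0,0],[-43.8,-9.3,0,0,0,0],[-54.7,-5.7,0,0,0,0]]]' | grep -E 'force|eef'
python3 obs.py
python3 -m crank '[[[-10.0,5.7,0,0,0,0],[-18.5,13.4,0,0,0,0],[-25.3,22.7,0,0,0,0],[-29.9,33.2,0,0,0,0],[-32.3,44.5,0,0,0,0]]]' | grep -E 'force|eef'
python3 obs.py
python3 -m crank '[[[0,11.5,0,0,0,0],[2.4,22.7,0,0,0,0],[7.1,33.2,0,0,0,0],[13.8,42.6,0,0,0,0],[22.4,50.2,0,0,0,0]]]' | grep -E 'force|eef'
python3 obs.py
```

```text
OBS t4.200 mark 7.9 n930 r0.063-0.123 | tcp r0.0556 ang 12.5 F [1.  0.6 0.6]
eef_pos: [0.575, 0.0873, 0.1368]
force: [1.2, -3.3, 0.8]
eef_pos: [0.5195, 0.0921, 0.1368]
force: [5.6, -5.5, -1.6]
OBS t5.083 mark 22.6 n709 r0.062-0.122 | tcp r0.0558 ang 114.9 F [ 5.6 -5.5 -1.6]
eef_pos: [0.4888, 0.05, 0.1369]
force: [6.4, 1.9, -6.7]
OBS t5.550 mark 31.9 n738 r0.062-0.122 | tcp r0.0549 ang 171.1 F [ 6.4  1.9 -6.7]
eef_pos: [0.5089, -0.0007, 0.1368]
force: [-0.1, 3.9, 1.8]
OBS t6.017 mark 39.7 n882 r0.063-0.123 | tcp r0.0543 ang -128.9 F [-0.1  3.9  1.8]
```

The circle tracks well, with radius within 1 mm and forces of 8 N or less. The platen only makes about 0.3 rad/s at a crank speed of about 2.25, so friction is high at about 0.155 N m. I need a crank speed of about 3.56 rad/s, which is 17° per row.

```bash
python3 rows.py 234 14 16 $(yes 17 | head -38)
```

```text
234.0 [[[11.7,6.5,0,0,0,0],[26.6,10.2,0,0,0,0],[42.8,9.5,0,0,0,0],[58.1,4.1,0,0,0,0],[71.2,-5.6,0,0,0,0]]]
315.0 [[[9.7,-13.1,0,0,0,0],[15.1,-28.4,0,0,0,0],[15.8,-44.6,0,0,0,0],[11.7,-60.4,0,0,0,0],[3.2,-74.2,0,0,0,0]]]
400.0 [[[-12.2,-10.8,0,0,0,0],[-27.0,-17.5,0,0,0,0],[-43.1,-19.6,0,0,0,0],[-59.1,-17.0,0,0,0,0],[-73.7,-9.7,0,0,0,0]]]
485.0 [[[-11.8,11.2,0,0,0,0],[-19.8,25.3,0,0,0,0],[-23.3,41.2,0,0,0,0],[-22.0,57.4,0,0,0,0],[-16.1,72.6,0,0,0,0]]]
570.0 [[[10.1,12.7,0,0,0,0],[23.5,21.9,0,0,0,0],[39.0,26.8,0,0,0,0],[55.3,27.0,0,0,0,0],[70.9,22.3,0,0,0,0]]]
655.0 [[[13.6,-9.0,0,0,0,0],[23.9,-21.5,0,0,0,0],[30.1,-36.5,0,0,0,0],[31.7,-52.7,0,0,0,0],[28.4,-68.7,0,0,0,0]]]
740.0 [[[-7.8,-14.3,0,0,0,0],[-19.4,-25.7,0,0,0,0],[-33.8,-33.2,0,0,0,0],[-49.8,-36.2,0,0,0,0],[-65.9,-34.3,0,0,0,0]]]
825.0 [[[-14.9,6.5,0,0,0,0],[-27.3,17.0,0,0,0,0],[-36.0,30.8,0,0,0,0],[-40.4,46.4,0,0,0,0],[-39.9,62.7,0,0,0,0]]]
```

```bash
python3 -m crank '[[[11.7,6.5,0,0,0,0],[26.6,10.2,0,0,0,0],[42.8,9.5,0,0,0,0],[58.1,4.1,0,0,0,0],[71.2,-5.6,0,0,0,0]]]' | grep -E 'force|eef'
python3 -m crank '[[[9.7,-13.1,0,0,0,0],[15.1,-28.4,0,0,0,0],[15.8,-44.6,0,0,0,0],[11.7,-60.4,0,0,0,0],[3.2,-74.2,0,0,0,0]]]' | grep -E 'force|eef'
python3 -m crank '[[[-12.2,-10.8,0,0,0,0],[-27.0,-17.5,0,0,0,0],[-43.1,-19.6,0,0,0,0],[-59.1,-17.0,0,0,0,0],[-73.7,-9.7,0,0,0,0]]]' | grep -E 'force|eef'
python3 obs.py
python3 -m crank '[[[-11.8,11.2,0,0,0,0],[-19.8,25.3,0,0,0,0],[-23.3,41.2,0,0,0,0],[-22.0,57.4,0,0,0,0],[-16.1,72.6,0,0,0,0]]]' | grep -E 'force|eef'
python3 -m crank '[[[10.1,12.7,0,0,0,0],[23.5,21.9,0,0,0,0],[39.0,26.8,0,0,0,0],[55.3,27.0,0,0,0,0],[70.9,22.3,0,0,0,0]]]' | grep -E 'force|eef'
python3 obs.py
```

```text
eef_pos: [0.58, 0.001, 0.1367]
force: [-2.9, -2.7, 5.8]
eef_pos: [0.586, 0.0771, 0.1368]
force: [2.0, -2.9, 0.3]
eef_pos: [0.5112, 0.0871, 0.1368]
force: [8.0, -6.0, -4.7]
OBS t7.317 mark 103.9 n183 r0.072-0.121 | tcp r0.0557 ang 124.9 F [ 8.  -6.  -4.7]
eef_pos: [0.4947, 0.0162, 0.1368]
force: [2.6, 5.3, -3.9]
eef_pos: [0.5644, -0.0088, 0.1367]
force: [-3.1, 1.3, 4.5]
OBS t8.200 mark 163.9 n855 r0.061-0.121 | tcp r0.0546 ang -67.0 F [-3.1  1.3  4.5]
```

```bash
cat > fit.py <<'E'
import numpy as np
from scipy.optimize import least_squares
# crank knots: (t, cumulative deg)
K=[(4.25,12)]
def mv(ds):
    for d in ds: K.append((K[-1][0]+1/12,K[-1][1]+d))
def hold(): K.append((K[-1][0]+.05,K[-1][1]))
mv([3,6,9,12,12]+[12]*5);hold();mv([12]*5);hold();mv([12]*5);hold();mv([14,16]+[17]*13);hold();mv([17]*10);hold()
D=[(4.2,7.9),(5.083,22.6),(5.55,31.9),(6.017,39.7),(7.317,103.9),(8.2,163.9)]
def sim(p,tend,K=K,lag=.03,dt=.002):
    Tf,I=p; k=np.array(K); t=np.arange(4.2,tend+dt,dt)
    ang=np.radians(np.interp(t,k[:,0],k[:,1])); wc=np.gradient(ang,dt)
    w=0;a=np.radians(7.9);W=[];A=[];c=0
    for x in wc:
        c+=(x-c)*dt/lag
        q=.08*(c-w)-.004*w
        if w==0 and abs(q)<Tf: W.append(0);A.append(a);continue
        wn=w+(q-Tf*np.sign(w if w else q))/I*dt
        if w*wn<0: wn=0
        w=wn;a+=w*dt;W.append(w);A.append(a)
    return t,np.array(W),np.degrees(A)
def res(p):
    t,W,A=sim(p,D[-1][0]+.01); return [np.interp(x,t,A)-y for x,y in D]
def fit(): return least_squares(res,[.155,.059],x_scale=[.1,.05],diff_step=.02,bounds=([.03,.045],[.2,.076]))
if __name__=='__main__':
    f=fit(); print(f.x,f.fun.round(1)); t,W,A=sim(f.x,8.3); print(W[::100].round(2),W[-1])
    print('wc deg/row for 1.57',np.degrees((f.x[0]+.084*1.57)/.08)/12)
E
python3 fit.py
```

```text
[0.1396857 0.076    ] [ 0.  -8.6 -9.1 -6.5 -3.3  6.1]
[0.   0.   0.06 0.19 0.3  0.27 0.36 0.36 0.38 0.45 0.45 0.69 0.9  1.06
 1.19 1.3  1.23 1.31 1.39 1.46 1.51] 1.2631291510125682
wc deg/row for 1.57 16.207883801579168
```

```bash
python3 rows.py 655 $(yes 17.5 | head -40)
```

```text
655.0 [[[13.9,-9.3,0,0,0,0],[24.4,-22.3,0,0,0,0],[30.5,-37.9,0,0,0,0],[31.5,-54.6,0,0,0,0],[27.6,-70.9,0,0,0,0]]]
742.5 [[[-8.7,-14.3,0,0,0,0],[-21.3,-25.3,0,0,0,0],[-36.6,-32.1,0,0,0,0],[-53.2,-33.9,0,0,0,0],[-69.6,-30.6,0,0,0,0]]]
830.0 [[[-14.7,8.0,0,0,0,0],[-26.2,20.1,0,0,0,0],[-33.6,35.1,0,0,0,0],[-36.2,51.7,0,0,0,0],[-33.6,68.2,0,0,0,0]]]
917.5 [[[7.4,15.0,0,0,0,0],[19.0,27.1,0,0,0,0],[33.6,35.1,0,0,0,0],[50.1,38.4,0,0,0,0],[66.7,36.6,0,0,0,0]]]
1005.0 [[[15.3,-6.7,0,0,0,0],[27.9,-17.8,0,0,0,0],[36.6,-32.1,0,0,0,0],[40.6,-48.3,0,0,0,0],[39.5,-65.0,0,0,0,0]]]
1092.5 [[[-6.1,-15.6,0,0,0,0],[-16.5,-28.6,0,0,0,0],[-30.5,-37.9,0,0,0,0],[-46.5,-42.6,0,0,0,0],[-63.2,-42.3,0,0,0,0]]]
1180.0 [[[-15.8,5.4,0,0,0,0],[-29.3,15.3,0,0,0,0],[-39.2,28.8,0,0,0,0],[-44.6,44.6,0,0,0,0],[-45.0,61.3,0,0,0,0]]]
1267.5 [[[4.7,16.1,0,0,0,0],[14.0,30.0,0,0,0,0],[27.0,40.5,0,0,0,0],[42.6,46.5,0,0,0,0],[59.3,47.6,0,0,0,0]]]
```

```bash
python3 -m crank '[[[13.9,-9.3,0,0,0,0],[24.4,-22.3,0,0,0,0],[30.5,-37.9,0,0,0,0],[31.5,-54.6,0,0,0,0],[27.6,-70.9,0,0,0,0]]]' | grep -E 'force'
python3 -m crank '[[[-8.7,-14.3,0,0,0,0],[-21.3,-25.3,0,0,0,0],[-36.6,-32.1,0,0,0,0],[-53.2,-33.9,0,0,0,0],[-69.6,-30.6,0,0,0,0]]]' | grep -E 'force'
python3 -m crank '[[[-14.7,8.0,0,0,0,0],[-26.2,20.1,0,0,0,0],[-33.6,35.1,0,0,0,0],[-36.2,51.7,0,0,0,0],[-33.6,68.2,0,0,0,0]]]' | grep -E 'force'
python3 -m crank '[[[7.4,15.0,0,0,0,0],[19.0,27.1,0,0,0,0],[33.6,35.1,0,0,0,0],[50.1,38.4,0,0,0,0],[66.7,36.6,0,0,0,0]]]' | grep -E 'force'
python3 -m crank '[[[15.3,-6.7,0,0,0,0],[27.9,-17.8,0,0,0,0],[36.6,-32.1,0,0,0,0],[40.6,-48.3,0,0,0,0],[39.5,-65.0,0,0,0,0]]]' | grep -E 'force'
python3 obs.py
python3 -m crank '[[[-6.1,-15.6,0,0,0,0],[-16.5,-28.6,0,0,0,0],[-30.5,-37.9,0,0,0,0],[-46.5,-42.6,0,0,0,0],[-63.2,-42.3,0,0,0,0]]]' | grep -E 'force'
python3 obs.py
```

```text
force: [1.9, -4.9, 1.5]
force: [5.0, -5.3, -2.8]
force: [5.9, 5.1, -4.4]
force: [-3.3, 2.4, 3.7]
force: [0.8, -2.9, 3.0]
OBS t10.333 mark -20.5 n105 r0.108-0.123 | tcp r0.0556 ang 11.6 F [ 0.8 -2.9  3. ]
force: [4.8, -4.0, -1.1]
OBS t10.800 mark 16.5 n689 r0.062-0.122 | tcp r0.0559 ang 100.2 F [ 4.8 -4.  -1.1]
```

```bash
cat > fit2.py <<'E'
from fit import *
mv([17.5]*25);hold();mv([17.5]*5);hold()
D2=[(6.017,39.7),(7.317,103.9),(8.2,163.9),(10.333,339.5),(10.8,376.5)]
def sim2(p,tend,lag=.02,dt=.002,w0=None):
    Tf,I,w,cp=p; k=np.array(K); t=np.arange(6.017,tend+dt,dt)
    wc=np.gradient(np.radians(np.interp(t,k[:,0],k[:,1])),dt); c=wc[0]; a=np.radians(39.7);W=[];A=[]
    for x in wc:
        W.append(w);A.append(a); c+=(x-c)*dt/lag
        w=max(0,w+(cp*(c-w)-.004*w-Tf)/I*dt); a+=w*dt
    return t,np.array(W),np.degrees(A)
def res2(p,lag,s=np.array([1,3,1,2,1])):
    t,W,A=sim2(p,D2[-1][0]+.01,lag); return np.r_[np.array([np.interp(x,t,A)-y for x,y in D2])/s,(p[2]-.28)/.1,(p[3]-.08)/.001]
def fit2(lag=.02): return least_squares(lambda p:res2(p,lag),[.15,.065,.28,.08],x_scale=[.1,.05,.2,.05],diff_step=.01)
if __name__=='__main__':
    for lag in(.005,.03,.06):
        f=fit2(lag); print(lag,f.x,f.fun.round(1),f.cost); t,W,A=sim2(f.x,10.84,lag); print(W[::200].round(2),'end',W[-1],'before dip',np.interp(10.333,t,W))
        print(' steady at 17.5:',(f.x[3]*3.665-f.x[0])/(f.x[3]+.004),' deg/row for 1.57',np.degrees((f.x[0]+.084*1.57)/.08)/12)
E
python3 fit2.py
```

```text
0.005 [0.16109063 0.04935487 0.29567217 0.08000047] [ 0.  -0.7  0.2  0.2 -0.1  0.2  0. ] 0.3220513239235313
[0.3  0.64 1.05 1.26 1.18 1.33 1.21 1.39 1.48 1.53 1.55 1.29 1.35] end 1.2222370823821902 before dip 1.5592190918822761
 steady at 17.5: 1.5727423578755293  deg/row for 1.57 17.485396726135203
0.03 [0.16176055 0.04095588 0.30038392 0.08000032] [ 0.  -0.9  0.2  0.4 -0.2  0.2  0. ] 0.5803007086448935
[0.3  0.61 1.09 1.3  1.18 1.34 1.19 1.4  1.49 1.53 1.55 1.28 1.38] end 1.2882928630238222 before dip 1.5575427984996102
 steady at 17.5: 1.5647633818853157  deg/row for 1.57 17.525379324141955
0.06 [0.16219422 0.03448821 0.28240575 0.08000107] [ 0.  -1.1  0.3  0.5 -0.3  0.   0. ] 0.7931501840201916
[0.28 0.56 1.12 1.33 1.17 1.35 1.16 1.4  1.5  1.54 1.55 1.31 1.38] end 1.311268275741631 before dip 1.555876974388122
 steady at 17.5: 1.559619450788379  deg/row for 1.57 17.551262085249107
```

The model fits now: friction is 0.161 N m, inertia about 0.049, and 17.5° per row gives 1.57 rad/s. I'll run 18 calls (7.5 s) at that rate without camera breaks.

```bash
python3 rows.py 1180 $(yes 17.5 | head -100)
```

```text
1180.0 [[[-15.8,5.4,0,0,0,0],[-29.3,15.3,0,0,0,0],[-39.2,28.8,0,0,0,0],[-44.6,44.6,0,0,0,0],[-45.0,61.3,0,0,0,0]]]
1267.5 [[[4.7,16.1,0,0,0,0],[14.0,30.0,0,0,0,0],[27.0,40.5,0,0,0,0],[42.6,46.5,0,0,0,0],[59.3,47.6,0,0,0,0]]]
1355.0 [[[16.3,-4.0,0,0,0,0],[30.6,-12.7,0,0,0,0],[41.6,-25.2,0,0,0,0],[48.3,-40.6,0,0,0,0],[50.2,-57.2,0,0,0,0]]]
1442.5 [[[-3.3,-16.4,0,0,0,0],[-11.3,-31.1,0,0,0,0],[-23.4,-42.7,0,0,0,0],[-38.4,-50.1,0,0,0,0],[-54.9,-52.6,0,0,0,0]]]
1530.0 [[[-16.5,2.5,0,0,0,0],[-31.5,9.9,0,0,0,0],[-43.6,21.5,0,0,0,0],[-51.7,36.2,0,0,0,0],[-54.9,52.6,0,0,0,0]]]
1617.5 [[[1.8,16.6,0,0,0,0],[8.6,32.0,0,0,0,0],[19.6,44.5,0,0,0,0],[33.9,53.2,0,0,0,0],[50.2,57.2,0,0,0,0]]]
1705.0 [[[16.7,-1.1,0,0,0,0],[32.3,-7.2,0,0,0,0],[45.3,-17.6,0,0,0,0],[54.6,-31.5,0,0,0,0],[59.3,-47.6,0,0,0,0]]]
1792.5 [[[-0.4,-16.7,0,0,0,0],[-5.7,-32.6,0,0,0,0],[-15.6,-46.1,0,0,0,0],[-29.1,-56.0,0,0,0,0],[-45.0,-61.3,0,0,0,0]]]
1880.0 [[[-16.7,-0.4,0,0,0,0],[-32.8,4.3,0,0,0,0],[-46.7,13.6,0,0,0,0],[-57.2,26.7,0,0,0,0],[-63.2,42.3,0,0,0,0]]]
1967.5 [[[-1.1,16.7,0,0,0,0],[2.9,33.0,0,0,0,0],[11.6,47.3,0,0,0,0],[
[... 464 characters left out ...]
,0,0,0],[27.6,70.9,0,0,0,0]]]
2405.0 [[[16.1,4.7,0,0,0,0],[32.8,4.3,0,0,0,0],[48.6,-1.1,0,0,0,0],[62.1,-11.0,0,0,0,0],[72.0,-24.5,0,0,0,0]]]
2492.5 [[[5.4,-15.8,0,0,0,0],[5.7,-32.6,0,0,0,0],[1.1,-48.6,0,0,0,0],[-8.2,-62.6,0,0,0,0],[-21.3,-73.0,0,0,0,0]]]
2580.0 [[[-15.6,-6.1,0,0,0,0],[-32.3,-7.2,0,0,0,0],[-48.5,-3.2,0,0,0,0],[-62.9,5.5,0,0,0,0],[-73.9,18.1,0,0,0,0]]]
2667.5 [[[-6.7,15.3,0,0,0,0],[-8.6,32.0,0,0,0,0],[-5.3,48.4,0,0,0,0],[2.8,63.0,0,0,0,0],[14.8,74.6,0,0,0,0]]]
2755.0 [[[15.0,7.4,0,0,0,0],[31.5,9.9,0,0,0,0],[48.1,7.4,0,0,0,0],[63.1,0.0,0,0,0,0],[75.2,-11.6,0,0,0,0]]]
2842.5 [[[8.0,-14.7,0,0,0,0],[11.3,-31.1,0,0,0,0],[9.5,-47.7,0,0,0,0],[2.8,-63.0,0,0,0,0],[-8.3,-75.6,0,0,0,0]]]
```

```bash
{ python3 -m crank '[[[-15.8,5.4,0,0,0,0],[-29.3,15.3,0,0,0,0],[-39.2,28.8,0,0,0,0],[-44.6,44.6,0,0,0,0],[-45.0,61.3,0,0,0,0]]]'
python3 -m crank '[[[4.7,16.1,0,0,0,0],[14.0,30.0,0,0,0,0],[27.0,40.5,0,0,0,0],[42.6,46.5,0,0,0,0],[59.3,47.6,0,0,0,0]]]'
python3 -m crank '[[[16.3,-4.0,0,0,0,0],[30.6,-12.7,0,0,0,0],[41.6,-25.2,0,0,0,0],[48.3,-40.6,0,0,0,0],[50.2,-57.2,0,0,0,0]]]'
python3 -m crank '[[[-3.3,-16.4,0,0,0,0],[-11.3,-31.1,0,0,0,0],[-23.4,-42.7,0,0,0,0],[-38.4,-50.1,0,0,0,0],[-54.9,-52.6,0,0,0,0]]]'
python3 -m crank '[[[-16.5,2.5,0,0,0,0],[-31.5,9.9,0,0,0,0],[-43.6,21.5,0,0,0,0],[-51.7,36.2,0,0,0,0],[-54.9,52.6,0,0,0,0]]]'
python3 -m crank '[[[1.8,16.6,0,0,0,0],[8.6,32.0,0,0,0,0],[19.6,44.5,0,0,0,0],[33.9,53.2,0,0,0,0],[50.2,57.2,0,0,0,0]]]'
python3 -m crank '[[[16.7,-1.1,0,0,0,0],[32.3,-7.2,0,0,0,0],[45.3,-17.6,0,0,0,0],[54.6,-31.5,0,0,0,0],[59.3,-47.6,0,0,0,0]]]'
python3 -m crank '[[[-0.4,-16.7,0,0,0,0],[-5.7,-32.6,0,0,0,0],[-15.6,-46.1,0,0,0,0],[-29.1,-56.0,0,0,0,0],[-45.0,-61.3,0,0,0,0]]]'
python3 -m crank '[[[-16.7,-0.4,0,0,0,0],[-32.8,4.3,0,0,0,0],[-46.7,13.6,0,0,0,0],[-57.2,26.7,0,0,0,0],[-63.2,42.3,0,0,0,0]]]'
python3 -m crank '[[[-1.1,16.7,0,0,0,0],[2.9,33.0,0,0,0,0],[11.6,47.3,0,0,0,0],[24.1,58.3,0,0,0,0],[39.5,65.0,0,0,0,0]]]'
python3 -m crank '[[[16.6,1.8,0,0,0,0],[33.0,-1.4,0,0,0,0],[47.7,-9.5,0,0,0,0],[59.3,-21.6,0,0,0,0],[66.7,-36.6,0,0,0,0]]]'
python3 -m crank '[[[2.5,-16.5,0,0,0,0],[0.0,-33.1,0,0,0,0],[-7.4,-48.1,0,0,0,0],[-19.0,-60.2,0,0,0,0],[-33.6,-68.2,0,0,0,0]]]'
python3 -m crank '[[[-16.4,-3.3,0,0,0,0],[-33.0,-1.4,0,0,0,0],[-48.4,5.3,0,0,0,0],[-60.9,16.3,0,0,0,0],[-69.6,30.6,0,0,0,0]]]'
python3 -m crank '[[[-4.0,16.3,0,0,0,0],[-2.9,33.0,0,0,0,0],[3.2,48.5,0,0,0,0],[13.7,61.6,0,0,0,0],[27.6,70.9,0,0,0,0]]]'
python3 -m crank '[[[16.1,4.7,0,0,0,0],[32.8,4.3,0,0,0,0],[48.6,-1.1,0,0,0,0],[62.1,-11.0,0,0,0,0],[72.0,-24.5,0,0,0,0]]]'
python3 -m crank '[[[5.4,-15.8,0,0,0,0],[5.7,-32.6,0,0,0,0],[1.1,-48.6,0,0,0,0],[-8.2,-62.6,0,0,0,0],[-21.3,-73.0,0,0,0,0]]]'
python3 -m crank '[[[-15.6,-6.1,0,0,0,0],[-32.3,-7.2,0,0,0,0],[-48.5,-3.2,0,0,0,0],[-62.9,5.5,0,0,0,0],[-73.9,18.1,0,0,0,0]]]'
python3 -m crank '[[[-6.7,15.3,0,0,0,0],[-8.6,32.0,0,0,0,0],[-5.3,48.4,0,0,0,0],[2.8,63.0,0,0,0,0],[14.8,74.6,0,0,0,0]]]'
python3 -m crank '[[[15.0,7.4,0,0,0,0],[31.5,9.9,0,0,0,0],[48.1,7.4,0,0,0,0],[63.1,0.0,0,0,0,0],[75.2,-11.6,0,0,0,0]]]'
python3 -m crank '[[[8.0,-14.7,0,0,0,0],[11.3,-31.1,0,0,0,0],[9.5,-47.7,0,0,0,0],[2.8,-63.0,0,0,0,0],[-8.3,-75.6,0,0,0,0]]]'
} | grep force
python3 obs.py
python3 rows.py 2930 $(yes 17.5 | head -60)
```

```text
force: [5.9, 3.2, -3.3]
force: [-3.1, 3.8, 3.0]
force: [-1.5, -3.3, 4.0]
force: [3.0, -4.2, 0.5]
force: [7.4, 2.3, -4.2]
force: [-1.5, 4.7, 2.2]
force: [-2.2, -1.8, 5.4]
force: [2.4, -2.4, -0.1]
force: [6.0, 0.5, -4.5]
force: [-0.8, 5.9, 0.9]
force: [-3.8, -1.5, 4.7]
force: [2.5, -3.3, 1.5]
force: [7.4, -1.2, -3.6]
force: [-0.3, 5.3, 1.0]
force: [-3.3, -1.5, 5.4]
force: [1.3, -2.5, 1.0]
force: [7.6, -0.2, -4.8]
force: [0.6, 5.4, 0.2]
force: [-4.4, -0.9, 4.8]
force: [1.2, -3.8, 2.2]
OBS t19.183 mark 38.7 n985 r0.062-0.122 | tcp r0.0560 ang 49.3 F [ 1.2 -3.8  2.2]
2930.0 [[[-14.3,-8.7,0,0,0,0],[-30.6,-12.7,0,0,0,0],[-47.3,-11.6,0,0,0,0],[-62.9,-5.5,0,0,0,0],[-75.9,5.0,0,0,0,0]]]
3017.5 [[[-9.3,13.9,0,0,0,0],[-14.0,30.0,0,0,0,0],[-13.6,46.7,0,0,0,0],[-8.2,62.6,0,0,0,0],[1.7,76.0,0,0,0,0]]]
3105.0 [[[13.5,9.9,0,0,0,0],[29.3,15.3,0,0,0,0],[46.1,15.6,0,0,0,0],[62.1,11.0,0,0,0,0],[76.0,1.7,0,0,0,0]]]
3192.5 [[[10.5,-13.1,0,0,0,0],[16.5,-28.6,0,0,0,0],[17.6,-45.3,0,0,0,0],[13.7,-61.6,0,0,0,0],[5.0,-75.9,0,0,0,0]]]
3280.0 [[[-12.6,-11.0,0,0,0,0],[-27.9,-17.8,0,0,0,0],[-44.5,-19.6,0,0,0,0],[-60.9,-16.3,0,0,0,0],[-75.6,-8.3,0,0,0,0]]]
3367.5 [[[-11.6,12.1,0,0,0,0],[-19.0,27.1,0,0,0,0],[-21.5,43.6,0,0,0,0],[-19.0,60.2,0,0,0,0],[-11.6,75.2,0,0,0,0]]]
3455.0 [[[11.6,12.1,0,0,0,0],[26.2,20.1,0,0,0,0],[42.7,23.4,0,0,0,0],[59.3,21.6,0,0,0,0],[74.6,14.8,0,0,0,0]]]
3542.5 [[[12.6,-11.0,0,0,0,0],[21.3,-25.3,0,0,0,0],[25.2,-41.6,0,0,0,0],[24.1,-58.3,0,0,0,0],[18.1,-73.9,0,0,0,0]]]
3630.0 [[[-10.5,-13.1,0,0,0,0],[-24.4,-22.3,0,0,0,0],[-40.5,-27.0,0,0,0,0],[-57.2,-26.7,0,0,0,0],[-73.0,-21.3,0,0,0,0]]]
3717.5 [[[-13.5,9.9,0,0,0,0],[-23.4,23.4,0,0,0,0],[-28.8,39.2,0,0,0,0],[-29.1,56.0,0,0,0,0],[-24.5,72.0,0,0,0,0]]]
3805.0 [[[9.3,13.9,0,0,0,0],[22.3,24.4,0,0,0,0],[37.9,30.5,0,0,0,0],[54.6,31.5,0,0,0,0],[70.9,27.6,0,0,0,0]]]
3892.5 [[[14.3,-8.7,0,0,0,0],[25.3,-21.3,0,0,0,0],[32.1,-36.6,0,0,0,0],[33.9,-53.2,0,0,0,0],[30.6,-69.6,0,0,0,0]]]
```

Over 8.38 s the platen went 725.7°, which is a 1.545 rad/s mean including the first dip and about 1.57 rad/s steady. Step 1 is met. Next I'll work out the stop at −50°.

Run:
```python
import numpy as np
for lag,Tf,I in((.005,.1611,.0494),(.03,.1618,.041),(.03,.161,.055)):
  out=[]
  for n in range(34,39):
   for last in(0,6,12):
    dt=.001; prof=[0]*50
    for d in [17.5]*n+[last]+[0]*20: prof+=[np.radians(d)*12]*83+([np.radians(d)*12] if np.random.rand()<1/3 else [])
    w=1.57;a=38.7;c=3.665
    for x in prof:
        c+=(x-c)*dt/lag; q=.08*(c-w)-.004*w-Tf
        w=max(0,w+q/I*dt); a+=np.degrees(w*dt)
    out.append((n,last,round(a-360,1)))
  print(lag,out)
```

```text
0.005 [(34, 0, np.float64(-57.0)), (34, 6, np.float64(-54.4)), (34, 12, np.float64(-52.0)), (35, 0, np.float64(-49.8)), (35, 6, np.float64(-46.8)), (35, 12, np.float64(-44.6)), (36, 0, np.float64(-41.7)), (36, 6, np.float64(-39.6)), (36, 12, np.float64(-36.8)), (37, 0, np.float64(-34.0)), (37, 6, np.float64(-31.9)), (37, 12, np.float64(-29.8)), (38, 0, np.float64(-26.7)), (38, 6, np.float64(-24.1)), (38, 12, np.float64(-21.6))]
0.03 [(34, 0, np.float64(-58.7)), (34, 6, np.float64(-55.9)), (34, 12, np.float64(-53.3)), (35, 0, np.float64(-50.9)), (35, 6, np.float64(-48.6)), (35, 12, np.float64(-46.1)), (36, 0, np.float64(-43.6)), (36, 6, np.float64(-41.1)), (36, 12, np.float64(-38.8)), (37, 0, np.float64(-35.6)), (37, 6, np.float64(-33.8)), (37, 12, np.float64(-31.4)), (38, 0, np.float64(-28.7)), (38, 6, np.float64(-26.5)), (38, 12, np.float64(-24.2))]
0.03 [(34, 0, np.float64(-53.2)), (34, 6, np.float64(-50.5)), (34, 12, np.float64(-48.1)), (35, 0, np.float64(-45.7)), (35, 6, np.float64(-43.1)), (35, 12, np.float64(-40.2)), (36, 0, np.float64(-38.1)), (36, 6, np.float64(-35.5)), (36, 12, np.float64(-33.0)), (37, 0, np.float64(-30.4)), (37, 6, np.float64(-27.8)), (37, 12, np.float64(-25.8)), (38, 0, np.float64(-23.4)), (38, 6, np.float64(-20.3)), (38, 12, np.float64(-17.8))]
```

35 rows, which is exactly 7 calls, then two calls of hold. After that I'll look before letting go.

```bash
{ python3 -m crank '[[[-14.3,-8.7,0,0,0,0],[-30.6,-12.7,0,0,0,0],[-47.3,-11.6,0,0,0,0],[-62.9,-5.5,0,0,0,0],[-75.9,5.0,0,0,0,0]]]'
python3 -m crank '[[[-9.3,13.9,0,0,0,0],[-14.0,30.0,0,0,0,0],[-13.6,46.7,0,0,0,0],[-8.2,62.6,0,0,0,0],[1.7,76.0,0,0,0,0]]]'
python3 -m crank '[[[13.5,9.9,0,0,0,0],[29.3,15.3,0,0,0,0],[46.1,15.6,0,0,0,0],[62.1,11.0,0,0,0,0],[76.0,1.7,0,0,0,0]]]'
python3 -m crank '[[[10.5,-13.1,0,0,0,0],[16.5,-28.6,0,0,0,0],[17.6,-45.3,0,0,0,0],[13.7,-61.6,0,0,0,0],[5.0,-75.9,0,0,0,0]]]'
python3 -m crank '[[[-12.6,-11.0,0,0,0,0],[-27.9,-17.8,0,0,0,0],[-44.5,-19.6,0,0,0,0],[-60.9,-16.3,0,0,0,0],[-75.6,-8.3,0,0,0,0]]]'
python3 -m crank '[[[-11.6,12.1,0,0,0,0],[-19.0,27.1,0,0,0,0],[-21.5,43.6,0,0,0,0],[-19.0,60.2,0,0,0,0],[-11.6,75.2,0,0,0,0]]]'
python3 -m crank '[[[11.6,12.1,0,0,0,0],[26.2,20.1,0,0,0,0],[42.7,23.4,0,0,0,0],[59.3,21.6,0,0,0,0],[74.6,14.8,0,0,0,0]]]'
python3 -m crank '[[[0,0,0,0,0,0],[0,0,0,0,0,0],[0,0,0,0,0,0],[0,0,0,0,0,0],[0,0,0,0,0,0]]]'
python3 -m crank '[[[0,0,0,0,0,0],[0,0,0,0,0,0],[0,0,0,0,0,0],[0,0,0,0,0,0],[0,0,0,0,0,0]]]'
} | tail -5
python3 obs.py
python3 -c "
from h import *
snap('wrist','w4.png')"
```

```text
time: 22.98
eef_pos: [0.5727, -0.0044, 0.1368]
orientation: [180.0, 0.0, 0.0]
force: [0.0, 0.9, 4.7]
gripper_width: 0.277
OBS t22.983 mark -42.5 n862 r0.063-0.123 | tcp r0.0547 ang -57.0 F [0.  0.9 4.7]
```

View pics/w4.png

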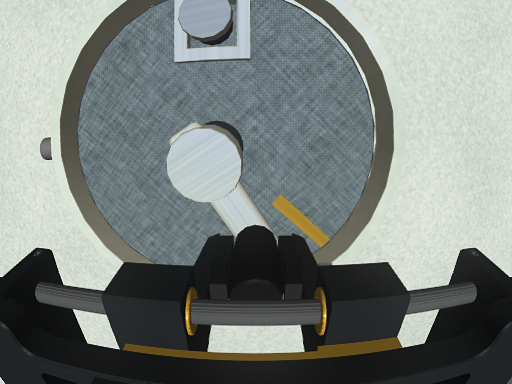

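The mark stands at (300,220), i.e. −42.5°, about 7.5° past the pointer, which is borderline. I'll make a short clockwise burst to bring it back.

```bash
python3 - <<'E'
import fit, numpy as np
for p,lag in(((.161,.049),.005),((.161,.049),.03),((.161,.055),.03)):
    t,W,A=fit.sim(p,6.05,lag=lag); print('startup',[round(float(np.interp(x,t,A)),1) for x in(5.083,5.55,6.017)],'meas 22.6 31.9 39.7')
    for ds in([14]*5,[16]*5,[17]*5,[16]*6,[16]*7):
        K=[(4.25,0)]
        for d in ds+[0]*12: K.append((K[-1][0]+1/12,K[-1][1]+d))
        t,W,A=fit.sim(p,6,K=K,lag=lag); print(ds,round(A[-1]-7.9,1))
E
python3 rows.py -57.5 -12 -16 -16 -16 -16 -16 -12 0 0 0
```

```text
startup [13.7, 19.6, 25.5] meas 22.6 31.9 39.7
[14, 14, 14, 14, 14] 7.3
[16, 16, 16, 16, 16] 11.6
[17, 17, 17, 17, 17] 13.8
[16, 16, 16, 16, 16, 16] 15.6
[16, 16, 16, 16, 16, 16, 16] 19.9
startup [13.2, 19.0, 24.9] meas 22.6 31.9 39.7
[14, 14, 14, 14, 14] 6.4
[16, 16, 16, 16, 16] 10.4
[17, 17, 17, 17, 17] 12.6
[16, 16, 16, 16, 16, 16] 14.4
[16, 16, 16, 16, 16, 16, 16] 18.6
startup [12.8, 18.4, 24.1] meas 22.6 31.9 39.7
[14, 14, 14, 14, 14] 5.9
[16, 16, 16, 16, 16] 9.6
[17, 17, 17, 17, 17] 11.7
[16, 16, 16, 16, 16, 16] 13.3
[16, 16, 16, 16, 16, 16, 16] 17.4
-57.5 [[[-10.3,5.1,0,0,0,0],[-25.2,8.4,0,0,0,0],[-40.5,7.5,0,0,0,0],[-54.9,2.4,0,0,0,0],[-67.4,-6.5,0,0,0,0]]]
-133.5 [[[-9.5,-12.0,0,0,0,0],[-14.3,-22.4,0,0,0,0],[-14.3,-22.4,0,0,0,0],[-14.3,-22.4,0,0,0,0],[-14.3,-22.4,0,0,0,0]]]
```

The model under-predicts the start-up motion, so I'll use a modest 13° × 5 rows.

```bash
python3 rows.py -57.5 -13 -13 -13 -13 -13
```

```text
-57.5 [[[-11.2,5.5,0,0,0,0],[-23.3,8.3,0,0,0,0],[-35.8,8.3,0,0,0,0],[-47.9,5.5,0,0,0,0],[-59.1,-0.0,0,0,0,0]]]
```

```bash
python3 -m crank '[[[-11.2,5.5,0,0,0,0],[-23.3,8.3,0,0,0,0],[-35.8,8.3,0,0,0,0],[-47.9,5.5,0,0,0,0],[-59.1,0,0,0,0,0]]]' | grep force
python3 -m crank '[[[0,0,0,0,0,0],[0,0,0,0,0,0],[0,0,0,0,0,0],[0,0,0,0,0,0],[0,0,0,0,0,0]]]' | grep force
python3 obs.py
python3 -c "
from h import *
snap('wrist','w5.png')"
```

```text
force: [4.1, 0.0, -0.2]
force: [1.2, 0.3, 3.7]
OBS t23.917 mark -55.9 n721 r0.063-0.123 | tcp r0.0542 ang -121.6 F [1.2 0.3 3.7]
```

View pics/w5.png

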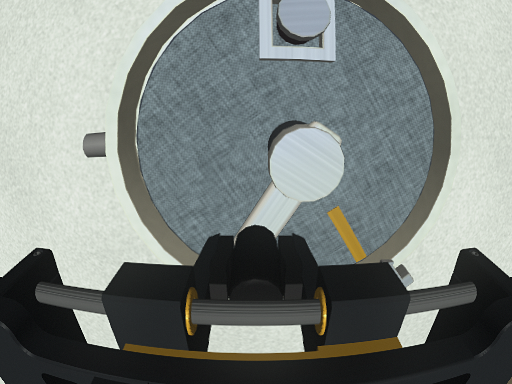

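The mark is at (347,235), or −55.9°, so it overshot by about 6°. The burst moved 13.4° in 5 rows, so 3 rows forward at 14° should give about 6°.

```bash
python3 rows.py -122.5 14 14 14 0 0
```

```text
-122.5 [[[12.1,5.8,0,0,0,0],[25.2,8.4,0,0,0,0],[38.6,7.9,0,0,0,0],[38.6,7.9,0,0,0,0],[38.6,7.9,0,0,0,0]]]
```

```bash
python3 -m crank '[[[12.1,5.8,0,0,0,0],[25.2,8.4,0,0,0,0],[38.6,7.9,0,0,0,0],[38.6,7.9,0,0,0,0],[38.6,7.9,0,0,0,0]]]' | grep force
python3 -m crank '[[[0,0,0,0,0,0],[0,0,0,0,0,0],[0,0,0,0,0,0],[0,0,0,0,0,0],[0,0,0,0,0,0]]]' | grep force
python3 obs.py
```

```text
force: [0.8, 1.7, 4.0]
force: [-0.2, 1.7, 4.3]
OBS t24.850 mark -47.7 n832 r0.063-0.123 | tcp r0.0544 ang -80.5 F [-0.2  1.7  4.3]
```

−47.7° is about 5 mm from the pointer line, inside the 16 mm. Releasing and lifting straight up.

```bash
python3 -m crank '[[[0,0,0,0,0,0],[0,0,0,0,0,0],[0,0,0,0,0,0],[0,0,0,0,0,0],[0,0,0,0,0,0]]]' 1 | grep -E 'force|wid'
python3 -m crank '[[[0,0,0,0,0,0],[0,0,0,0,0,0],[0,0,0,0,0,0],[0,0,0,0,0,0],[0,0,0,0,0,0]]]' | grep -E 'force|wid'
python3 -m crank '[[[0,0,-10,0,0,0],[0,0,-30,0,0,0],[0,0,-50,0,0,0],[0,0,-75,0,0,0],[0,0,-100,0,0,0]]]' | grep -E 'force|wid'
python3 -m crank '[[[0,25,0,0,0,0],[0,50,0,0,0,0],[0,75,0,0,0,0],[0,75,0,0,0,0],[0,75,0,0,0,0]]]'
python3 obs.py
python3 - <<'E'
from h import *
s=snap('wrist','w6.png'); print(markang(s,[.543,.0415]))
p=markpts(s,np.array([.543,.0415])); print(p.mean(0))
E
```

```text
force: [-0.2, -0.7, 0.4]
gripper_width: 0.635
force: [-0.5, 0.0, -0.5]
gripper_width: 0.992
force: [-0.4, -0.0, -0.8]
gripper_width: 0.999
time: 26.57
eef_pos: [0.5521, -0.0891, 0.2372]
orientation: [180.0, -0.0, -0.2]
force: [0.1, 0.2, 0.0]
gripper_width: 0.999
OBS t26.567 mark -47.6 n533 r0.063-0.122 | tcp r0.1309 ang -86.0 F [0.1 0.2 0. ]
(np.float64(-47.7306229790786), 526)
[ 0.60508375 -0.02680245]
```

View pics/w6.png

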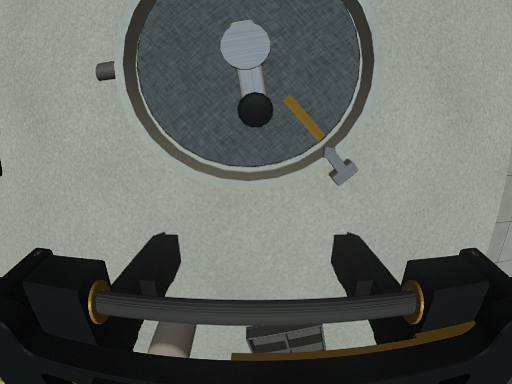

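The mark runs from (287,99) to (321,137) and points straight at the pointer tip at (328,150). The handle is free, so I'm handing in.

```bash
python3 -c "
from h import *
print(workorder.hand_in(), monitor.observe()['time'])"
```

```text
the job is handed in; nothing more can be done
the job is handed in; nothing more can be done
```

I turned the platen anticlockwise by the crank at the required speed, stopped it with the mark in line with the pointer, let go and handed the job in. No verdict is reported, so these are my own checks:

- **Speed:** over the 8.4 s run the platen averaged 1.545 rad/s, including the initial dip. That works out to about 1.57 rad/s (15 turns a minute) steady, for clearly more than six seconds. The speed comes from camera readings of the mark and a fitted model, not a direct reading. My estimates never came near 21 turns a minute.
- **Stopping:** the first stop left the mark about 7.5° past the pointer. I mended that with two short crank bursts; the first overshot by about 6°.
- **Final position:** after release the mark stood at −47.7° and the pointer at about −50° ± 1°. That is about 5 mm off, where 16 mm is allowed. Two camera readings after release agreed to 0.1°, so the platen was still.
- **Hand clear:** the gripper was fully open and clear of the handle, and the force reading was about zero. Wrist forces stayed at about 11 N or less throughout.
- **Surroundings:** I did not measure the specimen or the loose things at the end. The specimen was in its holder in the last picture that shows it, and nothing came near the others.

Two measurements disagreed. The first platen circle fit was spoilt by the fingers in view, so I used the hub, bowl and weight for the centre. The friction model under-predicted small starting motions, so I set the last correction from the measured move instead.

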